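# Slide the tall pepper mill home into the row

## Task

Put the tall wooden pepper mill back in its place by sliding it across the table: push it gently with the fingertips, low down at its flared foot and never above the waist, into the gap between the green oil bottle and the white jar until its foot meets the front of the white ledge. It must stay standing and flat on the table all the way, neither tipped, gripped nor lifted, and finish upright and at rest without touching the bottle or the jar. Leave the bottle, the jar, the butter dish and the jam jar where they are, and take the hand away at the end.

Things in the scene. Friction and masses are not known exactly. Their poses are not given: they have to be found in the camera images.
- mill: The tall pepper mill of dark turned wood, round, 259 mm high, about 0.46 kg (varies), loose. Its flared foot is 68 mm in diameter with a vertical side from the table up to z = 30 mm, then narrows to a waist 38 mm in diameter at z = 60 mm. Pushed within 30 mm of the table it slides; pushed higher it may tip. Origin: centre of its underside; z up.
- mill_upper: The upper part of the pepper mill, fixed to the foot: all above the waist (turned body, head, small steel knob on top), at most 50 mm in diameter. Origin: on the mill's axis at the waist, 60 mm above its underside; it reaches 199 mm up from there. The robot must not touch it.
- ledge: Fixed white sill ledge on the right of the work, running away from the robot: a block 100 mm high, 160 deep, 640 long, wooden top, herb pots on it up to 230 mm above the table. Origin: bottom middle of its upright front face; x points into the ledge (away from the mill), y along the face. The mill touches it when its origin is at x = -34 mm in this frame. The gap's middle is within 15 mm of y = 0.
- oil_bottle: Green glass oil bottle with a cork and a paper label, 68 mm in diameter, 250 mm high, 0.8 kg, standing loose in the row in front of the ledge on one side of the gap (either side). Origin: centre of its underside.
- jar: White ceramic storage jar with a clipped lid, 82 mm in diameter, 138 mm high, 0.7 kg, standing loose in the row in front of the ledge on the other side of the gap. Origin: centre of its underside. Bottle and jar stand about 200 to 230 mm apart, centre to centre.
- butter_dish: White covered butter dish, 100 by 170 mm, 70 mm high, to the left of the mill. Origin: centre of its underside.
- jam_jar: Small amber jam jar with a steel lid, 66 mm in diameter, 85 mm high, beyond the mill. Origin: centre of its underside.
There are look-alikes about, which are no part of the job. Leave any orange or turquoise look-alike of the mill alone.

How it is judged (in metres and radians):
At the end, for the whole second after the job is handed in: The pepper mill stands upright (within 0.05 rad), on the table and at rest in the gap between bottle and jar, its foot within 8 mm of the ledge's front face and touching neither neighbour; bottle, jar, butter dish and jam jar are within 12 mm of where they began (x of mill in the frame of ledge above -0.042 m and y of mill in the frame of ledge between -0.06 and 0.06 m and angle between mill's own z axis and vertical below 0.05 rad and height (world z) of mill below 0.004 m and linear speed of mill below 0.01 m/s and contact force between mill and oil_bottle below 0.05 N and contact force between mill and jar below 0.05 N and distance of each of oil_bottle, jar, butter_dish, jam_jar from where it was at the start of the episode below 0.012 m).
It fails at once if the mill tips (leans more than 0.17 rad) (angle between mill's own z axis and vertical above 0.17 rad).
It fails at once if the mill is lifted off the table (more than 10 mm) (height (world z) of mill above 0.01 m).
It fails at once if the mill is touched above its waist (contact force between any of the fingers, the arm and mill_upper above 0.5 N).
It fails at once if the mill is gripped or shoved hard (fingers press it with over 35 N) (contact force between the fingers and mill above 35 N).
It fails at once if the oil bottle, the jar, the butter dish or the jam jar is shifted more than 12 mm (distance of any of oil_bottle, jar, butter_dish, jam_jar from where it was at the start of the episode above 0.012 m).
It also fails if it takes over 61 s, if anything falls off the work surface, if the arm or the gripper's body presses on something with over 40 N, if the wrist force passes 120 N, or if a joint passes its speed limit or range.

## Robot

A 6-joint arm with a two-finger parallel gripper is mounted at the origin on the work surface. World frame = base frame: x ahead of the robot, y to its left, z up, the work surface at z = 0. Lengths are in mm, angles in degrees, forces in N, time in s.
With the tool pointing down it reaches from about 350 to 850 mm from the base axis. Payload 8.1 kg.
Tool frame: the origin (TCP) lies at the very end of the fingers, on their centre line; the grasp point (between the pads) lies 19 mm behind it (r.grip_point_offset is the distance from the TCP to the grasp point, in mm); z points along the fingers, y is the line along which they close (so a half turn about z gives the same grasp; the last joint's range is limited). The gripper opens to 85 mm and grips with 20 to 120 N. Pads are 22 mm wide; open, the fingers measure 114 mm over their backs; the gripper's body (76 mm by 85 mm) begins 54 mm behind the grasp point. The pads swing forward as they close: fully open they stand 13 mm farther back than shut.
Start: joints at [67.529, 7.471, 85.268, -0, 87.261, -4.893], TCP at [181.184, 571.994, 210.792] pointing down, gripper open.
Joint ranges: [-169.43, 169.43], [-51.17, 129.36], [1.28, 143.12], [-76.62, 256.62], [0, 156.53], [-152.29, 152.29]. Speed limits (degrees/s): [136.94, 136.94, 159.86, 180, 180, 180].

## Interface

Orientations are given as [roll, pitch, yaw] about the fixed x, y, z axes, in that order (R = Rz(yaw) Ry(pitch) Rx(roll)).
In Python, from bench import status, eyes, r gives the robot as it stands.
- The arm moves only by the shell command python3 -m handwheel 'ROWS' [FORCE]. ROWS is a JSON object whose one key "series" holds a list that holds one entry, the list of rows, each a list of 7 numbers: the shift along the tool's x, y, z in cm, then the turn, a rotation vector about the tool's x, y, z in rad, then the opening, from 0 (shut) to 1 (fully open). In form: {"series": [[[tx, ty, tz, rx, ry, rz, claw], ...]]}. A call has 1 to 12 rows; each row is the pose to reach, as a shift and turn from the pose commanded when the call began, along the tool's axes at that moment; what a row does not reach only later rows make up. A row lasts 1/8 s, in which the tool goes at most 62.5 mm and 10.7 degrees, less where a joint would pass 70% of its speed; a pose out of reach is approached as far as the arm can. A call with a gripper value outside its range is refused whole. The fingers move at their own pace and stop on an object; FORCE is the grip in N (left out, the last holds). Time passes only in rows, so rows that repeat a pose let the fingers close. It gives the time, the measured TCP pose, the force, the opening and the grip force at its end, in the units of the state.
- status.sense(): the state, without advancing time (a new reading comes with each control period).
- eyes.snapshot(name): name is "scene" or "top"; returns a dict with "img" (420x560x3 uint8, red, green, blue), "mtx" (3x3 intrinsics, pixels), "k1" (the pictures are not rectified: a ray, as slopes to the right and down, at radius r is drawn at 1 + k1 r^2 times it, then the intrinsics apply), "R" (3x3) and "t" (3): a world point X has camera coordinates R X + t. Camera axes: x right, y down, z forward; pixel columns grow to the right and rows downward; lengths in mm; the calibration is good to about 2 mm. A picture is of the moment at which its call begins. There is no depth.
- r.hand_in(): hands the job in; it is judged then, once.
The state is a dict: "time": time; "joint_pos": joint angles; "qd": joint speeds; "joint_efforts": joint torques, N m; "tool_pos": TCP position; "tcp_rot": TCP orientation; "ft_force": force on the tool from outside, world axes, zero at the start; "wrist_torque": the same for the moment, N m; "finger_gap": finger opening in mm; "grip_force": force on a finger pad.
Only numpy, scipy, OpenCV 4.12 (cv2) and the standard library are available. Lean on these libraries where they do the work, as an engineer would, in place of code of your own. Each camera call takes 0.05 s, during which the arm holds its last target. There are 200 camera calls.

## Working session

There is one attempt and no reset: what is moved stays moved. The work goes in short steps, Python scripts to look and compute and a shell command to move; the robot and the scene stay as the last step left them, time stands still between calls to the robot, and variables do not carry over. Pictures are saved under pics/ and viewed, at most 12 in all, crops included, and the job is handed in when it is done.

```bash
mkdir -p pics; cat > h.py <<'E'
import cv2,numpy as np,json
from bench import status,eyes,r
def snap(n,f=None):
    s=eyes.snapshot(n)
    if f: cv2.imwrite('pics/'+f,s['img'][:,:,::-1])
    return {k:(np.array(v) if k!='k1' else v) for k,v in s.items()}
def px2w(s,u,v,z=0):
    d=np.array([s['k1'],0,0,0,0],float)
    p=cv2.undistortPoints(np.array([[[u,v]]],float),s['mtx'].astype(float),d)[0,0]
    # k1 given as 1+k1 r^2
    R,t=s['R'],s['t']; ray=R.T@np.array([p[0],p[1],1]); c=-R.T@t
    return c+ray*(z-c[2])/ray[2]
def w2px(s,X):
    return cv2.projectPoints(np.array([X],float),cv2.Rodrigues(s['R'].astype(float))[0],s['t'].astype(float),s['mtx'].astype(float),np.array([s['k1'],0,0,0,0],float))[0][0,0]
E
python3 - <<'E'
from h import *
a=snap('scene','s1.png');b=snap('top','t1.png')
for s in(a,b): print(-s['R'].T@s['t'],s['k1'],s['R'].round(2).tolist())
print(status.sense())
E
```

```text
[1164.24329188 -235.03161744 1112.49465206] -0.17157415861099753 [[0.46, 0.89, 0.01], [0.74, -0.38, -0.55], [-0.49, 0.26, -0.83]]
[ 492.49307598   68.54265738 1328.35774904] -0.021804820317235046 [[0.02, -1.0, 0.0], [-1.0, -0.02, -0.07], [0.07, -0.0, -1.0]]
{'time': 0.1, 'joint_pos': array([ 6.75290343e+01,  7.51210140e+00,  8.53221903e+01,  4.51191165e-04,
        8.72602091e+01, -4.89221192e+00]), 'qd': array([-0.08207448, -0.02903936, -0.18628144, -0.02148858,  0.02416696,
        0.08066641]), 'joint_efforts': array([ 1.61020813e-03, -5.70957720e+01, -5.01939690e+01, -6.96659208e-05,
        8.24944640e-03, -3.01557179e-05]), 'tool_pos': array([180.98029338, 571.51595992, 209.84371872]), 'tcp_rot': array([-1.79905882e+02, -8.50816386e-03,  1.62421217e+02]), 'ft_force': array([ 0.57421659, -0.11335848, -0.09107659]), 'wrist_torque': array([-0.04463902,  0.00083823,  0.04101358]), 'grip_force': 0.0, 'finger_gap': 85.22766198067664}
```

View pics/s1.png

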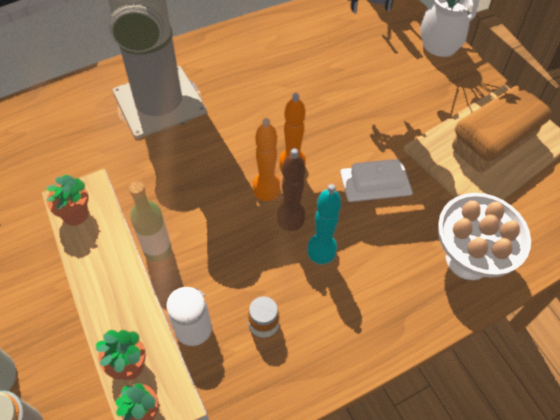

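View pics/t1.png

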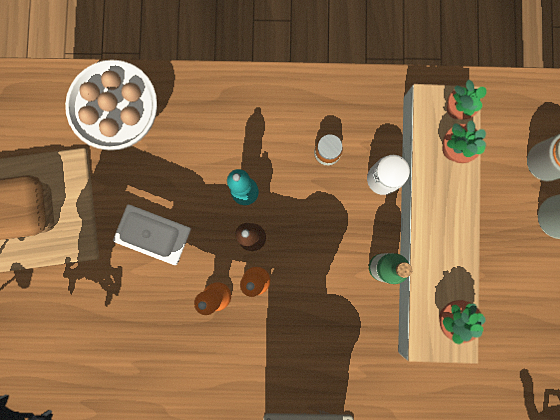

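The dark brown mill is at scene (292,190) and top (251,236). Possible look-alikes:
- Orange: scene (266,160) and (294,125), top (211,301) and (255,281).
- Turquoise: scene (325,225), top (241,185).

The mill is the dark wood one. The ledge is on the right of the top view (front about col 405), with the jar at (390,172) and the bottle at (392,268). Next I'll measure and check with a close crop.

```bash
python3 - <<'E'
from h import *
a=snap('scene');b=snap('top')
P={'mill':(259,(294,153),(246,233)),'bottle':(250,(138,187),(404,270)),'jar':(138,(187,303),(394,170)),'jam':(85,(264,307),(329,144)),
'turq':(259,(332,187),(236,177)),'or1':(259,(266,122),(257,277)),'or2':(259,(295,97),(204,306)),
'dishknob':(70,(378,168),(147,233)),'ledgeFar':(100,(104,170),(409,362)),'ledgeNear':(100,(205,412),(413,85))}
for k,(z,s,t) in P.items(): print(k,px2w(a,*s,z).round()[:2],px2w(b,*t,z).round()[:2])
ia=a['img'][130:380,90:400,::-1];ib=b['img'][70:370,110:430,::-1]
o=np.hstack([cv2.resize(ia,(400,323)),np.zeros((323,0,3),np.uint8)])
big=cv2.resize(b['img'][130:310,180:430,::-1],None,fx=3.1,fy=3.1,interpolation=cv2.INTER_CUBIC)
cv2.imwrite('pics/c1.png',big)
big=cv2.resize(a['img'][110:370,90:420,::-1],None,fx=2.3,fy=2.3,interpolation=cv2.INTER_CUBIC)
cv2.imwrite('pics/c2.png',big)
E
```

```text
mill [542. 139.] [535. 143.]
bottle [ 470. -175.] [ 467. -176.]
jar [ 693. -176.] [ 688. -178.]
jam [748. -35.] [756. -35.]
turq [652. 164.] [648. 166.]
or1 [438. 127.] [448. 119.]
or2 [400. 220.] [389. 222.]
dishknob [540. 384.] [538. 389.]
ledgeFar [ 262. -222.] [ 256. -222.]
ledgeNear [ 894. -231.] [ 897. -230.]
```

View pics/c1.png

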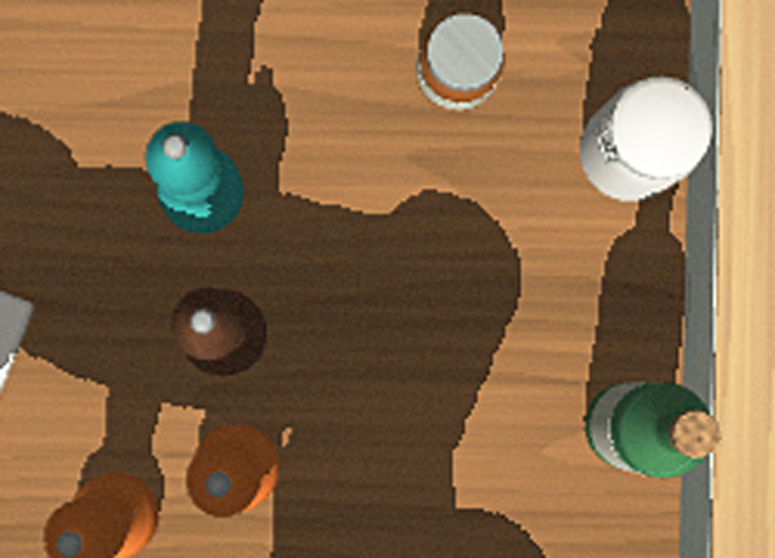

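View pics/c2.png

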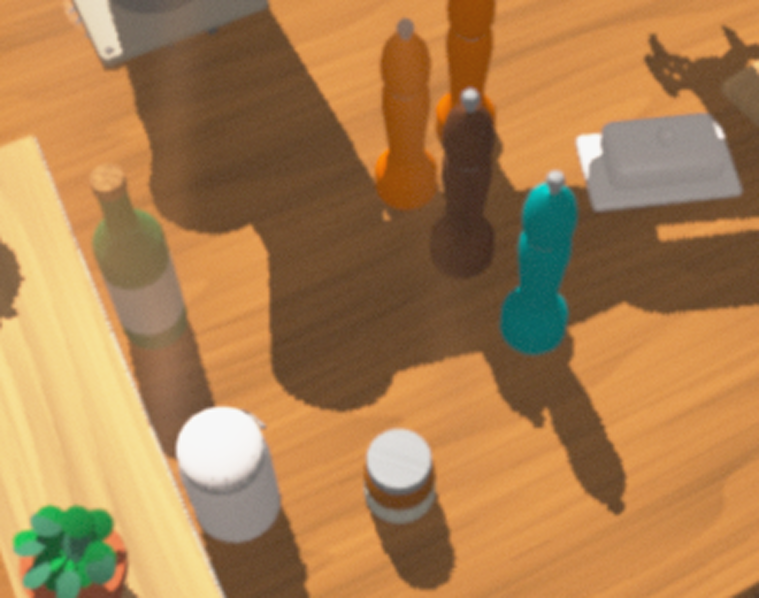

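Crop 1 (top): the dark mill's knob is at crop (203,321) and its foot centre near (221,330). It is clearly the brown one, with a turquoise and an orange mill about 100 mm away on either side. Crop 2 agrees: its foot is at (462,250). Next I'll refine the position and work out the approach.

```bash
cat >> h.py <<'E'
from scipy.spatial.transform import Rotation as Ro
def goal_R(d,tilt):
    d=np.array([*d,0.])/np.linalg.norm(d); c,s=np.cos(np.radians(tilt)),np.sin(np.radians(tilt))
    z=np.array([0,0,-1])*c+d*s; y=np.cross(np.array([0,0,-1]),-d); x=np.cross(y,z)
    return Ro.from_matrix(np.c_[x,y,z])
def row(p,R=None):
    q=status.sense(); R0=Ro.from_euler('xyz',q['tcp_rot'],degrees=True); R=R or R0
    return (R0.inv().apply(np.array(p)-q['tool_pos'])/10).round(2).tolist()+(R0.inv()*R).as_rotvec().round(3).tolist()
E
python3 - <<'E'
from h import *
b=snap('top');a=snap('scene')
f=lambda s,x,y,z:px2w(s,x,y,z).round()[:2]
print('knob',f(b,245.5,233.5,259),'footR',f(b,180+266.5/3.1,130+330/3.1,15),'footB',f(b,180+221/3.1,130+375/3.1,15))
print('scene foot ctr', f(a,90+462/2.3,110+248/2.3,20))
G=goal_R((38,-332),25); print(G.as_matrix().round(2).tolist())
print(row([181,572,330])); print(row([528,230,330],G))
E
```

```text
knob [534. 144.] footR [537. 110.] footB [501. 146.]
scene foot ctr [543. 140.]
[[-0.1, 0.99, 0.05], [0.9, 0.11, -0.42], [-0.42, 0.0, -0.91]]
[0.02, 0.01, -11.96, 0.0, 0.0, 0.0]
[-43.39, -22.12, -11.95, 0.25, -0.387, 1.131]
```

```bash
python3 -m handwheel '{"series": [[[0,0,-6,0,0,0,0.47],[0,0,-12,0,0,0,0.47],[-5,-2.5,-12,0.03,-0.045,0.13,0.47],[-10,-5,-12,0.06,-0.09,0.26,0.47],[-15,-7.5,-12,0.085,-0.135,0.39,0.47],[-20,-10,-12,0.115,-0.18,0.52,0.47],[-25,-12.5,-12,0.145,-0.22,0.65,0.47],[-30,-15,-12,0.17,-0.265,0.78,0.47],[-34,-17.5,-12,0.2,-0.31,0.9,0.47],[-39,-20,-12,0.225,-0.35,1.02,0.47],[-43.4,-22.1,-12,0.25,-0.387,1.131,0.47],[-43.4,-22.1,-12,0.25,-0.387,1.131,0.47]]]}'
python3 - <<'E'
from h import *
a=snap('scene');b=snap('top');cv2.imwrite('pics/p2.png',np.vstack([a['img'],b['img']])[::,:,::-1][:, :] if 0 else cv2.resize(np.hstack([a['img'],b['img']])[:,:,::-1],(800,300)))
q=status.sense();print(q['time'],q['tool_pos'],q['finger_gap'],q['joint_pos'].round())
G=goal_R((38,-332),25); print(row([529,215,150],G),row([529,215,17],G))
E
```

```text
time: 1.8
tool_pos: [529.8, 227.7, 329.5]
tcp_rot: [-180.0, 25.1, 96.3]
ft_force: [-0.4, 0.1, -1.3]
finger_gap: 39.8
grip_force: 0.0
1.9 [528.15575611 230.06391996 330.27369829] 40.38700154060008 [ 33.  13.  70. -23. 107.  22.]
[6.24, -0.08, 16.98, -0.001, -0.001, -0.0] [11.86, -0.07, 29.03, -0.001, -0.001, -0.0]
```

View pics/p2.png

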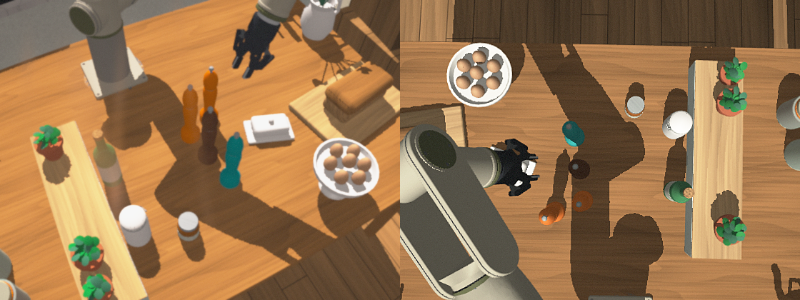

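The picture shows the hand above and left of the mill, with everything still in place. The forearm passes near the far orange mill, so I'll lower partway and estimate the clearance.

```bash
python3 -m handwheel '{"series": [[[1.5,0,4.2,0,0,0,0.47],[3.1,0,8.5,0,0,0,0.47],[4.7,0,12.7,0,0,0,0.47],[6.2,0,17,0,0,0,0.47],[6.2,0,17,0,0,0,0.47]]]}' | head -3
python3 - <<'E'
from h import *
from scipy.optimize import least_squares
q=status.sense();S=[(q['joint_pos'],q['tool_pos'],q['tcp_rot']),
([67.529,7.471,85.268,0,87.261,-4.893],[181.184,571.994,210.792],[-180,0,162.42])]
S.append(([33,13,70,-23,107,22],[528.2,230.1,330.3],[-180,25.1,96.3]))
# planar model, wrist centre = tcp - d6*z ; radius/height = f(q2,q3)
def wc(s,d6): 
    return np.array(s[1])-d6*Ro.from_euler('xyz',s[2],degrees=True).as_matrix()[:,2]
def m(p,s):
    a1,d1,L2,e,L3=p; t2,t3=np.radians(s[0][1]),np.radians(s[0][1]+s[0][2])
    return np.array([a1+L2*np.sin(t2)+e*np.sin(t3-np.pi/2)+L3*np.sin(t3), d1+L2*np.cos(t2)+e*np.cos(t3-np.pi/2)+L3*np.cos(t3)])
def res(P):
    r_=[]
    for s in S:
        w=wc(s,P[5]); r_+=list(m(P[:5],s)-[np.hypot(w[0],w[1]),w[2]])
    return np.r_[r_, (P-[50,400,450,30,450,280])*0.02]
o=least_squares(res,[50,400,450,0,450,280]);P=o.x;print(P.round(),np.abs(o.fun).max())
for s in S: 
    w=wc(s,P[5]); t2=np.radians(s[0][1]); print('wrist',w.round(),'elbow r,z',(P[0]+P[2]*np.sin(t2)).round(),(P[1]+P[2]*np.cos(t2)).round(),np.degrees(np.arctan2(w[1],w[0])),s[0][0])
print(S[0]); G=goal_R((38,-332),25)
print(row([529,215,80],G),row([529,215,17],G))
cv2.imwrite('pics/s3.png',snap('scene')['img'][:,:,::-1])
E
```

```text
time: 2.52
tool_pos: [526.8, 214.2, 146.8]
tcp_rot: [-179.6, 25.1, 96.8]
[ 21. 328. 330. -61. 540. 358.] 2.4065790300056493
wrist [511. 365. 471.] elbow r,z 114.0 644.0 35.548325723739254 31.827331656208536
wrist [181. 572. 569.] elbow r,z 63.0 655.0 72.42395571674311 67.529
wrist [512. 381. 655.] elbow r,z 95.0 649.0 36.683543141005835 33
(array([ 31.82733166,  16.40208074,  85.72763693, -22.43263771,
        89.54322891,  27.6166443 ]), array([526.75539325, 214.16768514, 146.84358357]), array([-179.56617808,   25.12751626,   96.81085363]))
[2.89, 0.28, 6.03, -0.005, 0.002, 0.004] [5.56, 0.32, 11.73, -0.005, 0.002, 0.004]
```

View pics/s3.png

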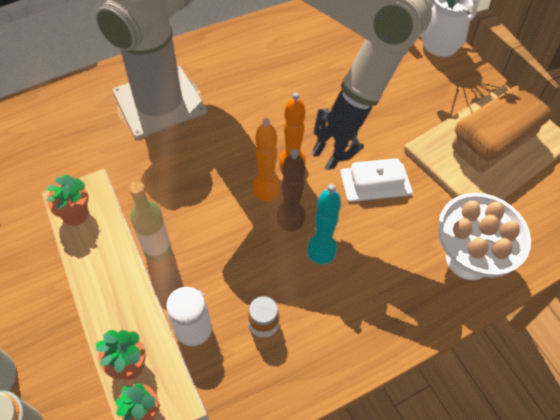

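Everything is still standing. The hand is about 150 mm up between the mill and the dish. The forearm clears the orange mills by more than 100 mm. I'll go down slightly nearer the mill to stay clear of the dish.

```bash
python3 - <<'E'
from h import *
G=goal_R((38,-332),25)
print(row([530.5,201,150],G),row([530.5,201,16],G))
E
```

```text
[-1.28, 0.03, 0.6, -0.001, 0.001, 0.002] [4.39, 0.06, 12.74, -0.001, 0.001, 0.002]
```

```bash
python3 -m handwheel '{"series": [[[-1.3,0,0.6,0,0,0,0.47],[-0.2,0,3,0,0,0,0.47],[1,0,5.5,0,0,0,0.47],[2.1,0,8,0,0,0,0.47],[3.3,0,10.4,0,0,0,0.47],[4.4,0,12.7,0,0,0,0.47],[4.4,0,12.7,0,0,0,0.47],[4.4,0,12.7,0,0,0,0.47]]]}'
python3 - <<'E'
from h import *
b=snap('top');a=snap('scene');q=status.sense();print(q['tool_pos'],q['tcp_rot'],q['ft_force'])
o=np.hstack([cv2.resize(a['img'][100:260,220:430],(420,320)),cv2.resize(b['img'][150:310,180:370],(380,320))])
cv2.imwrite('pics/p4.png',o[:,:,::-1])
p=q['tool_pos'];G=goal_R((38,-332),25);d=np.array([38,-332,0])/334.2
print(row(p+45*d,G),row(p+[0,0,-1]))
E
```

```text
time: 3.58
tool_pos: [533.4, 201.6, 19.4]
tcp_rot: [179.8, 24.9, 96.4]
ft_force: [0.4, -0.9, 0.5]
finger_gap: 40.3
grip_force: 0.0
[533.33267749 201.81290865  19.20982506] [179.74198469  24.90885806  96.42611616] [0.47500542 0.06258179 0.30784083]
[-4.08, -0.0, 1.9, 0.004, -0.002, -0.002] [0.04, -0.0, 0.09, 0.0, 0.0, 0.0]
```

View pics/p4.png

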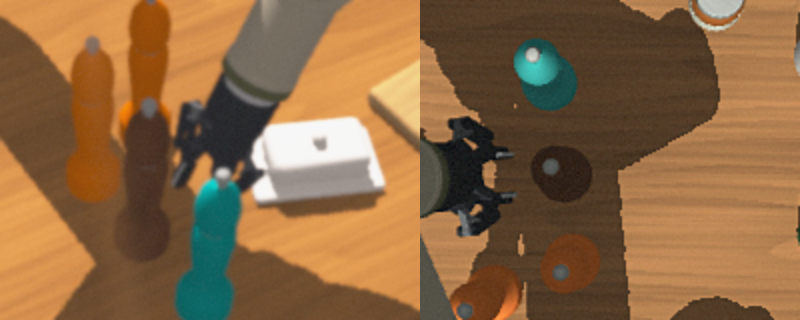

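Two views: the mill's foot sits centred in front of the open fingertips, nothing is touched, and the hand is just clear of the dish. I'll start pushing gently.

```bash
python3 -m handwheel '{"series": [[[-0.2,0,0.5,0,0,0,0.47],[-0.5,0,0.65,0,0,0,0.47],[-0.8,0,0.8,0,0,0,0.47],[-1.0,0,0.9,0,0,0,0.47],[-1.2,0,1.0,0,0,0,0.47],[-1.4,0,1.1,0,0,0,0.47],[-1.6,0,1.18,0,0,0,0.47],[-1.8,0,1.28,0,0,0,0.47],[-2.0,0,1.37,0,0,0,0.47],[-2.25,0,1.48,0,0,0,0.47],[-2.5,0,1.6,0,0,0,0.47],[-2.75,0,1.72,0,0,0,0.47]]]}'
python3 - <<'E'
from h import *
G=goal_R((38,-332),25);d=np.array([38,-332,0])/334.2;q=status.sense();print(q['ft_force'])
print(row(np.r_[(q['tool_pos']+40*d)[:2],15],G))
b=snap('top');cv2.imwrite('pics/p5.png',cv2.resize(b['img'][150:330,180:420,::-1],(720,540)))
E
```

```text
time: 5.18
tool_pos: [535.4, 168.9, 12.9]
tcp_rot: [180.0, 25.0, 96.5]
ft_force: [-0.5, -0.8, 0.1]
finger_gap: 40.2
grip_force: 0.0
[-0.48073225 -0.82801338  0.09814961]
[-3.72, 0.0, 1.5, 0.001, -0.0, -0.0]
```

View pics/p5.png

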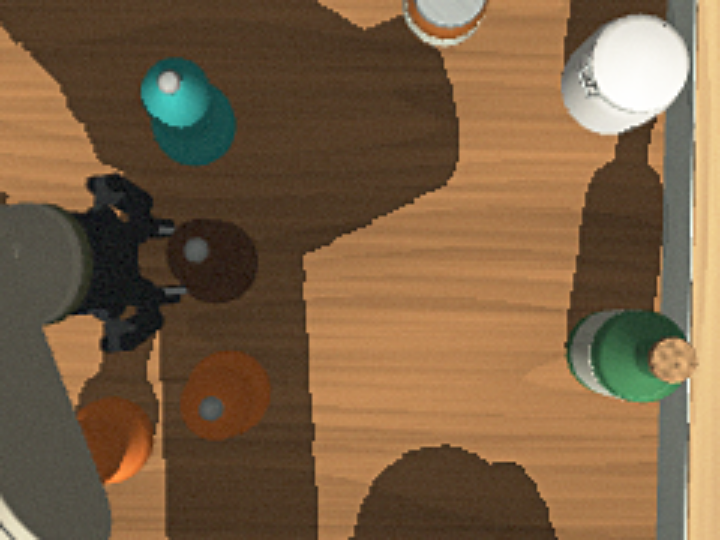

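The fingertips are just reaching the foot, centred, with nothing disturbed. I'll keep pushing.

```bash
python3 -m handwheel '{"series": [[[-0.3,0,0.1,0,0,0,0.47],[-0.6,0,0.23,0,0,0,0.47],[-0.9,0,0.37,0,0,0,0.47],[-1.2,0,0.5,0,0,0,0.47],[-1.5,0,0.65,0,0,0,0.47],[-1.8,0,0.78,0,0,0,0.47],[-2.1,0,0.9,0,0,0,0.47],[-2.4,0,1.05,0,0,0,0.47],[-2.7,0,1.18,0,0,0,0.47],[-3.0,0,1.32,0,0,0,0.47],[-3.3,0,1.45,0,0,0,0.47],[-3.6,0,1.58,0,0,0,0.47]]]}'
python3 - <<'E'
from h import *
b=snap('top')
c=b['img'][180:290,225:330]; cv2.imwrite('pics/p6.png',cv2.resize(c[:,:,::-1],(630,660))[:600])
E
```

```text
time: 6.72
tool_pos: [539.8, 129.8, 13.7]
tcp_rot: [180.0, 25.0, 96.5]
ft_force: [-0.9, 3.1, 0.9]
finger_gap: 40.1
grip_force: 1.5
```

View pics/p6.png

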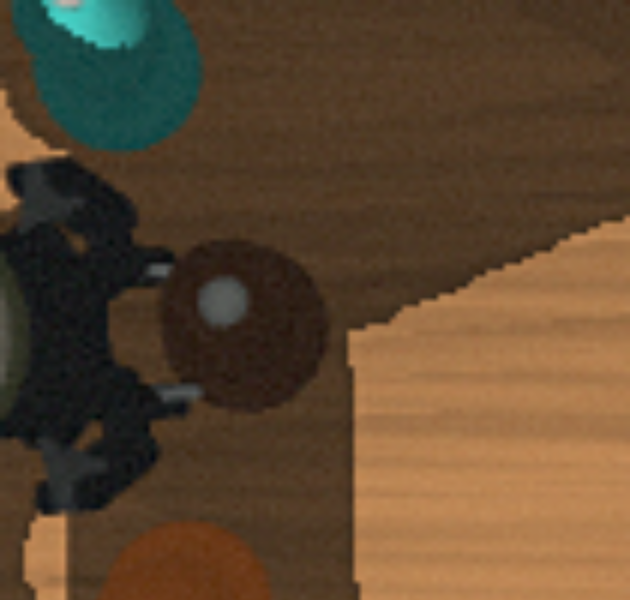

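The mill is upright, with its foot cradled between both tips and about 3 N of push. Continuing.

```bash
python3 - <<'E'
from h import *
b=snap('top');q=status.sense()
m=px2w(b,225+223/6,180+301/6,259);print(m,q['tool_pos'],m-q['tool_pos'])
G=goal_R((38,-332),25);d=np.array([576,-191,0])-[m[0],m[1],0];print(d);d/=np.linalg.norm(d);print(row(np.r_[(q['tool_pos']+48*d)[:2],14],G))
E
python3 -m handwheel '{"series": [[[-0.3,0,0.13,0,0,0,0.47],[-0.65,0,0.3,0,0,0,0.47],[-1.0,0,0.46,0,0,0,0.47],[-1.35,0,0.62,0,0,0,0.47],[-1.7,0,0.78,0,0,0,0.47],[-2.05,0,0.95,0,0,0,0.47],[-2.4,0,1.11,0,0,0,0.47],[-2.75,0,1.28,0,0,0,0.47],[-3.1,0,1.44,0,0,0,0.47],[-3.45,0,1.6,0,0,0,0.47],[-3.8,0,1.77,0,0,0,0.47],[-4.15,0,1.93,0,0,0,0.47]]]}'
python3 -m handwheel '{"series": [[[-0.35,0,0.16,0,0,0,0.47],[-0.7,0,0.33,0,0,0,0.47],[-1.05,0,0.49,0,0,0,0.47],[-1.4,0,0.65,0,0,0,0.47],[-1.75,0,0.81,0,0,0,0.47],[-2.1,0,0.98,0,0,0,0.47],[-2.45,0,1.14,0,0,0,0.47],[-2.8,0,1.3,0,0,0,0.47],[-3.15,0,1.46,0,0,0,0.47],[-3.5,0,1.63,0,0,0,0.47],[-3.85,0,1.8,0,0,0,0.47],[-4.2,0,1.95,0,0,0,0.47]]]}'
python3 - <<'E'
from h import *
b=snap('top');q=status.sense();d=np.array([38,-332,0])/334.2
# knob: grey bright blob near expected top
e=w2px(b,q['tool_pos']*[1,1,0]+40*d+[0,0,259]);u,v=e.round().astype(int);c=b['img'][v-14:v+15,u-14:u+15].astype(int)
sat=c.max(2)-c.min(2);mk=(sat<25)&(c.min(2)>80)
ys,xs=np.nonzero(mk);print(e,mk.sum(),xs.std(),ys.std())
m=px2w(b,u-14+xs.mean(),v-14+ys.mean(),259);print(m,q['tool_pos'],m-q['tool_pos'])
E
```

```text
[541.37698077 110.55276984 259.        ] [539.82237486 129.54073973  13.71822296] [  1.55460591 -18.98796989 245.28177704]
[  34.62301923 -301.55276984    0.        ]
[-4.36, 0.0, 2.0, 0.0, 0.0, -0.0]
time: 8.32
tool_pos: [545.1, 84.3, 13.8]
tcp_rot: [180.0, 25.0, 96.5]
ft_force: [0.7, 3.1, 0.2]
finger_gap: 40.3
grip_force: 1.5
time: 9.82
tool_pos: [550.3, 38.3, 13.8]
tcp_rot: [180.0, 25.0, 96.5]
ft_force: [-1.1, 2.6, 0.6]
finger_gap: 40.2
grip_force: 1.4
[318.44171624 224.50802999] 44 1.9466011913967143 1.8084969330979783
[551.57172518  20.44601043 259.        ] [550.35928495  37.85486317  13.8552998 ] [  1.21244023 -17.40885274 245.1447002 ]
```

```bash
for i in 1; do :; done
python3 -m handwheel '{"series": [[[-0.35,0,0.16,0,0,0,0.47],[-0.7,0,0.33,0,0,0,0.47],[-1.05,0,0.49,0,0,0,0.47],[-1.4,0,0.65,0,0,0,0.47],[-1.75,0,0.81,0,0,0,0.47],[-2.1,0,0.98,0,0,0,0.47],[-2.45,0,1.14,0,0,0,0.47],[-2.8,0,1.3,0,0,0,0.47],[-3.15,0,1.46,0,0,0,0.47],[-3.5,0,1.63,0,0,0,0.47],[-3.85,0,1.8,0,0,0,0.47],[-4.2,0,1.95,0,0,0,0.47]]]}'
python3 -m handwheel '{"series": [[[-0.35,0,0.16,0,0,0,0.47],[-0.7,0,0.33,0,0,0,0.47],[-1.05,0,0.49,0,0,0,0.47],[-1.4,0,0.65,0,0,0,0.47],[-1.75,0,0.81,0,0,0,0.47],[-2.1,0,0.98,0,0,0,0.47],[-2.45,0,1.14,0,0,0,0.47],[-2.8,0,1.3,0,0,0,0.47],[-3.15,0,1.46,0,0,0,0.47],[-3.5,0,1.63,0,0,0,0.47],[-3.85,0,1.8,0,0,0,0.47],[-4.2,0,1.95,0,0,0,0.47]]]}'
python3 -m handwheel '{"series": [[[-0.35,0,0.16,0,0,0,0.47],[-0.7,0,0.33,0,0,0,0.47],[-1.05,0,0.49,0,0,0,0.47],[-1.4,0,0.65,0,0,0,0.47],[-1.75,0,0.81,0,0,0,0.47],[-2.1,0,0.98,0,0,0,0.47],[-2.45,0,1.14,0,0,0,0.47],[-2.8,0,1.3,0,0,0,0.47],[-3.15,0,1.46,0,0,0,0.47],[-3.5,0,1.63,0,0,0,0.47],[-3.85,0,1.8,0,0,0,0.47],[-4.2,0,1.95,0,0,0,0.47]]]}'
cat >> h.py <<'E'
def knob(b):
    q=status.sense();d=np.array([38,-332,0])/334.2
    e=w2px(b,q['tool_pos']*[1,1,0]+18*d+[0,0,259]);u,v=e.round().astype(int);c=b['img'][v-10:v+11,u-10:u+11].astype(int)
    mk=(c.max(2)-c.min(2)<25)&(c.min(2)>80);ys,xs=np.nonzero(mk)
    return px2w(b,u-10+xs.mean(),v-10+ys.mean(),259),mk.sum(),xs.std(),ys.std()
E
python3 - <<'E'
from h import *
b=snap('top');print(knob(b),status.sense()['tool_pos'])
cv2.imwrite('pics/p7.png',cv2.resize(b['img'][130:310,280:460,::-1],(600,600),interpolation=2))
E
```

```text
time: 11.38
tool_pos: [555.6, -7.7, 13.9]
tcp_rot: [180.0, 25.0, 96.5]
ft_force: [-0.9, 3.2, -0.5]
finger_gap: 40.4
grip_force: 1.5
time: 12.88
tool_pos: [560.9, -53.7, 14.0]
tcp_rot: [180.0, 25.0, 96.5]
ft_force: [-0.1, 3.7, -1.3]
finger_gap: 40.3
grip_force: 1.4
time: 14.38
tool_pos: [566.1, -99.7, 14.0]
tcp_rot: [180.0, 25.0, 96.5]
ft_force: [-0.3, 3.8, 0.2]
finger_gap: 40.2
grip_force: 1.4
(array([ 567.66615948, -116.545852  ,  259.        ]), np.int64(45), np.float64(2.067263951921375), np.float64(1.7435595774162693)) [ 566.16438044 -100.12480301   14.08297697]
```

View pics/p7.png

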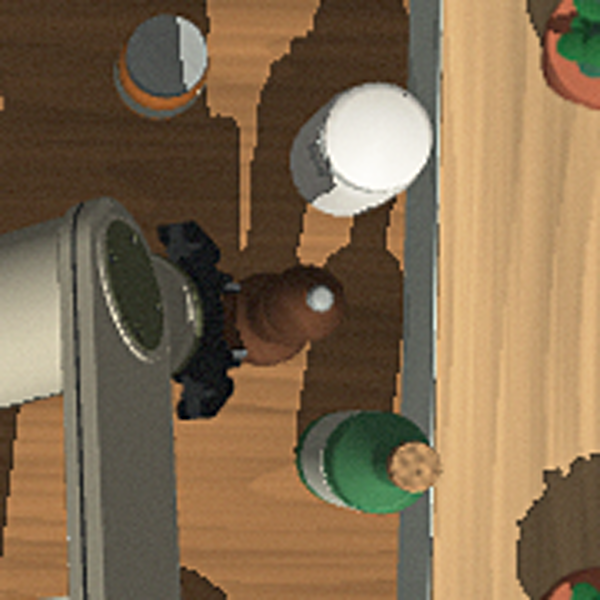

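The mill is upright and heading for the middle of the gap between jar and bottle. The knuckles have room. I'll push on, slower at the end, and watch the force.

```bash
python3 -m handwheel '{"series": [[[-0.35,0,0.16,0,0,0,0.47],[-0.7,0,0.33,0,0,0,0.47],[-1.05,0,0.49,0,0,0,0.47],[-1.4,0,0.65,0,0,0,0.47],[-1.75,0,0.81,0,0,0,0.47],[-2.1,0,0.98,0,0,0,0.47],[-2.45,0,1.14,0,0,0,0.47],[-2.8,0,1.3,0,0,0,0.47],[-3.15,0,1.46,0,0,0,0.47],[-3.5,0,1.63,0,0,0,0.47],[-3.85,0,1.8,0,0,0,0.47],[-4.2,0,1.95,0,0,0,0.47]]]}'
python3 -m handwheel '{"series": [[[-0.15,0,0.07,0,0,0,0.47],[-0.3,0,0.14,0,0,0,0.47],[-0.45,0,0.21,0,0,0,0.47],[-0.6,0,0.28,0,0,0,0.47],[-0.75,0,0.35,0,0,0,0.47],[-0.9,0,0.42,0,0,0,0.47],[-1.05,0,0.49,0,0,0,0.47],[-1.2,0,0.56,0,0,0,0.47],[-1.35,0,0.63,0,0,0,0.47],[-1.5,0,0.7,0,0,0,0.47],[-1.65,0,0.77,0,0,0,0.47],[-1.8,0,0.84,0,0,0,0.47]]]}'
python3 - <<'E'
from h import *
b=snap('top');print(knob(b),status.sense()['ft_force'])
E
```

```text
time: 15.92
tool_pos: [571.4, -145.7, 14.1]
tcp_rot: [180.0, 25.0, 96.5]
ft_force: [0.2, 4.7, 0.3]
finger_gap: 40.5
grip_force: 1.5
time: 17.42
tool_pos: [573.7, -165.3, 14.1]
tcp_rot: [180.0, 25.0, 96.5]
ft_force: [-1.1, 3.4, -0.2]
finger_gap: 40.3
grip_force: 1.6
(array([ 578.20033621, -181.77775627,  259.        ]), np.int64(51), np.float64(1.8665595619297686), np.float64(3.8940208901353444)) [-1.43703153  3.37934632 -0.38533917]
```

Still sliding, about 10 mm to go. Now small steps of about 4 mm, watching the force.

```bash
python3 -m handwheel '{"series": [[[-0.1,0,0.05,0,0,0,0.47],[-0.2,0,0.09,0,0,0,0.47],[-0.3,0,0.14,0,0,0,0.47],[-0.4,0,0.19,0,0,0,0.47],[-0.5,0,0.23,0,0,0,0.47],[-0.5,0,0.23,0,0,0,0.47]]]}' | sed -n 2,4p
python3 -m handwheel '{"series": [[[-0.05,0,0.02,0,0,0,0.47],[-0.1,0,0.05,0,0,0,0.47],[-0.15,0,0.07,0,0,0,0.47],[-0.2,0,0.09,0,0,0,0.47],[-0.2,0,0.09,0,0,0,0.47]]]}' | sed -n 2,4p
```

```text
tool_pos: [574.3, -170.7, 14.1]
tcp_rot: [180.0, 25.0, 96.5]
ft_force: [-0.5, 3.7, 0.6]
tool_pos: [574.6, -171.4, 13.9]
tcp_rot: [179.9, 24.9, 96.5]
ft_force: [-2.7, 12.0, 2.9]
```

The force jumped to 12 N, so the foot is against the ledge. I'll back off.

```bash
python3 -m handwheel '{"series": [[[0.1,0,-0.05,0,0,0,0.47],[0.3,0,-0.14,0,0,0,0.47],[0.6,0,-0.28,0,0,0,0.47],[1.0,0,-0.47,0,0,0,0.47],[1.5,0,-0.7,0,0,0,0.47],[2.2,0,-1.02,0,0,0,0.47],[3,0,-1.4,0,0,0,0.47],[4,0,-1.86,0,0,0,0.47],[5.5,0,-2.6,0,0,0,0.47],[7.5,0,-3.5,0,0,0,0.47],[9.5,0,-4.4,0,0,0,0.47],[9.5,0,-4.4,0,0,0,0.47]]]}' | sed -n 2,4p
python3 - <<'E'
from h import *
b=snap('top');a=snap('scene');o=np.hstack([cv2.resize(b['img'][130:310,300:460],(356,400)),cv2.resize(a['img'][130:380,80:340],(416,400))])
cv2.imwrite('pics/p8.png',o[:,:,::-1]); print(status.sense()['time'])
E
```

```text
tool_pos: [562.6, -66.8, 13.8]
tcp_rot: [180.0, 25.0, 96.6]
ft_force: [0.4, -0.6, -0.5]
20.45
```

View pics/p8.png

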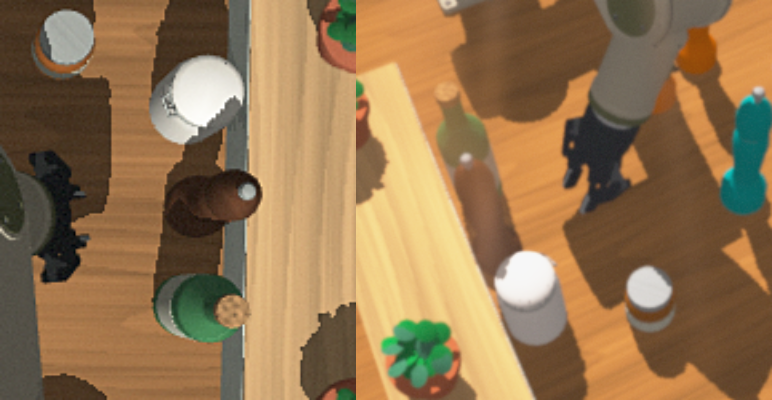

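```bash
python3 -m handwheel '{"series": [[[-1.5,0,-3.4,0,0,0,0.47],[-3.1,0,-6.8,0,0,0,0.47],[-4.7,0,-10.2,0,0,0,0.47],[-6.3,0,-13.6,0,0,0,0.47],[-6.3,0,-13.6,0,0,0,0.47],[-6.3,0,-13.6,0,0,0,0.47]]]}' | sed -n 2,4p
python3 - <<'E'
from h import *
b=snap('top');a=snap('scene')
u,v=411,216;c=b['img'][v-9:v+10,u-9:u+8].astype(int);mk=(c.max(2)-c.min(2)<25)&(c.min(2)>80);ys,xs=np.nonzero(mk)
print(px2w(b,u-9+xs.mean(),v-9+ys.mean(),259),mk.sum(),xs.std(),ys.std())
print(px2w(a,80+(466-356)/1.6,130+159/1.6,259))
for n,z,s in (('bottle',250,(404,270)),('jar',138,(394,170)),): print(n,px2w(b,*s,z))
cv2.imwrite('pics/p9.png',cv2.resize(b['img'][120:320,280:480,::-1],(600,600)))
E
```

```text
tool_pos: [562.2, -69.0, 163.3]
tcp_rot: [180.0, 25.0, 96.5]
ft_force: [-0.6, -1.0, -1.2]
[ 575.79020252 -187.15623196  259.        ] 47 1.9943333030554025 1.8999416254643258
[ 580.83817623 -190.18728633  259.        ]
bottle [ 467.15193929 -175.96539929  250.        ]
jar [ 688.08334011 -178.15136794  138.        ]
```

View pics/p9.png

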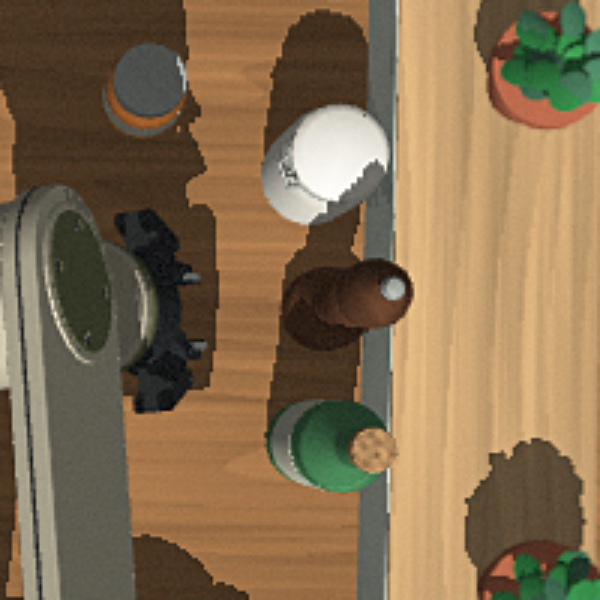

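The picture shows the mill upright in the gap, clear of jar and bottle, which haven't moved. The hand is away. Stall and 12 N confirm it reached the ledge.

```bash
python3 -c "
from bench import r
print(r.hand_in())"
```

```text
the job is handed in; nothing more can be done
None
```

I slid the pepper mill upright into the gap until its foot met the ledge (the push stalled at 12 N), took the hand away and handed the job in; the bottle, jar and jam jar look unmoved in the final picture, the butter dish was last seen in place before the push, and no verdict was returned.

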